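# Stroke-test a piston dispenser and pass or reject it

### The arm

A 6-joint arm with a two-finger parallel gripper is mounted at the origin on a cart in front of the work surface, level with it; the furniture and walls round the work are solid. World frame = base frame: x ahead of the robot, y to its left, z up, the work surface at z = 0. Lengths are in m, angles in rad, forces in N, time in s.
With the tool pointing down it reaches from about 0.325 to 0.775 m from the base axis. Payload 5.5 kg.
Tool frame: the origin (TCP) lies between the finger pads; the fingertips stand 8 mm ahead of it and the grasp point (between the pads) lies 11 mm behind it (tcp_to_tips is the distance from the TCP to the fingertips, in m); z points along the fingers, y is the direction in which the jaws open and shut (so a half turn about z gives the same grasp; the last joint's range is limited). The gripper opens to 88 mm and grips with 3 to 60 N. Pads are 20 mm wide; open, the fingers measure 115 mm over their backs; the gripper's body (75 mm by 178 mm) begins 61 mm behind the grasp point.
Start: joints at [-1.171, 0.091, 1.231, -0, 1.82, -0.057], TCP at [0.265, -0.538, 0.231] pointing down, gripper open.
Joint ranges: [-2.87, 2.87], [-0.86, 2.18], [0.17, 2.46], [-1.51, 4.65], [0.06, 2.69], [-2.65, 2.65]. Speed limits (rad/s): [2.57, 2.57, 3.01, 3.14, 3.14, 3.14].

### API

Orientations are given as a unit quaternion [w, x, y, z].
In Python, from bench import * gives the robot as it stands. Calls block until the motion is done:
- move_to(position, orientation): joint-space move of the TCP to a pose.
- move_l(position, speed=0.15, orientation=None): straight line of the TCP; orientation=None keeps the orientation; speed is the mean speed in m/s.
- movej(angles): joint-space move.
- gripper_open() and close(): open the fingers fully, or close them until they stop; the grip force is fixed at half the most.
- hold(seconds).
- inverse_kinematics(position, orientation): joint angles nearest the present ones, or None.
- state(): the state.
- get_image(name): name is "scene" or "top" or "wrist"; returns a dict with "frame" (400x640x3 uint8, blue, green, red), "depth" (400x640 float32, m along the optical axis (not along the pixel's ray), 0 where there is no reading), "camera_matrix" (3x3 intrinsics, pixels), "k1" (the pictures are not rectified: a ray, as slopes to the right and down, at radius r is drawn at 1 + k1 r^2 times it, then the intrinsics apply), "view" (4x4, takes a point from world to camera coordinates). Camera axes: x right, y up, looking along -z (the intrinsics and any distortion apply to the point x, -y, -z); pixel columns grow to the right and rows downward; lengths in m; the calibration is good to about 2 mm. A picture is of the moment at which its call begins.
A pose or a line that the arm cannot do raises IKError and nothing moves.
- job_done(): hands the job in, once; it reports no verdict.
The state is a dict: "time": time; "joint_pos": joint angles; "dq": joint speeds; "joint_torque": joint torques, N m; "ee_pos": TCP position; "ee_rot": TCP orientation; "ft_force": force on the tool from outside, world axes, zero at the start; "moment": the same for the moment, N m; "finger_gap": finger opening in m.
Only numpy, scipy, OpenCV 4.12 (cv2) and the standard library are available. Lean on these libraries where they do the work, as an engineer would, in place of code of your own. Each camera call takes 0.05 s, during which the arm holds its last target.

### The job

Test the metal piston dispenser: with shut fingers, press its plunger slowly straight down. If it runs freely, press it fully home and then stand the dispenser upright in the round tray; if the resistance climbs clearly before it is home, stop at once, do not force it, and stand the dispenser upright in the square tray. Let go, and leave the other things where they are.

Things in the scene. Friction and masses are not known exactly. Their poses are not given: they have to be found in the camera images.
- dispenser: Loose upright metal piston dispenser, 0.3 to 0.6 kg; may be free or tight inside (about half are), only pressing tells. Origin: centre of its underside, z up its axis. Foot disc 60 mm across, 8 mm high. Barrel 42 mm across, top at 100 mm; grip it 65 to 95 mm above the underside. A spout reaches 43 mm from the axis on the -x side, 28 mm up.
- plunger (a joint): Plunger travel in m: 0 = drawn out, 0.030 = home (plate on a rubber stop that adds 4 N per mm from 0.0295, solid at 0.032). Starts at 0 to 0.005; stays where left, or springs back a few mm if tight. Free: a steady 2 to 3 N all the way (at up to 20 mm/s). Tight: from a point at 9 to 16 mm on, the force climbs about 2 N per mm, to 14 N within 6 mm, then it is jammed.
- plunger_top (a point): Centre of the top of the plunger's thumb plate, a flat black disc 30 mm across, 8 mm thick, on the dispenser's axis; 140 mm above the underside at travel 0, 110 mm when home. Pressing with 7 to 10 N shows surely whether it is tight; over 20 N on the plunger damages it, at the home stop too.
- round_tray: Round wooden tray, fixed, 136 mm across, rim 14 mm high, inside 122 mm across at the floor, floor 4 mm thick. Origin: centre of its underside. For dispensers that pass.
- square_tray: Square wooden tray, fixed, 134 x 134 mm, rim 14 mm high, walls 5 mm, floor about 5 mm thick. Origin: centre of its underside. For dispensers that are rejected. The two trays may swap sides.
- pigment_jar: Bystander: clear jar with a screw lid, 62 mm across, 86 mm high. Origin: centre of its underside.
- sanding_block: Bystander: sanding block 54 x 98 x 28 mm. Origin: centre of its underside.
- gypsum_star: Bystander: flat gypsum star 84 mm across, 18 mm thick. Origin: centre of its underside.
- gypsum_heart: Bystander: small gypsum heart 52 x 58 x 16 mm. Origin: centre of its underside.

How it is judged:
By the outcome, as a careful person would: the job done as asked, in the order asked, and still so for the second after the job is handed in, with the robot touching nothing.
It also fails if it takes over 46 s, if anything falls off the work surface, if the arm or the gripper's body presses on something with over 40 N, if the wrist force passes 120 N, or if a joint passes its speed limit or range.

## Working session

There is one attempt and no reset: what is moved stays moved. The work goes in short steps, each a Python script; the robot and the scene stay as the last script left them, time stands still between calls to the robot, and variables do not carry over. Pictures are saved under pics/ and viewed, and the job is handed in when it is done.

```bash
ls; mkdir -p pics
python3 - <<'E'
from bench import *
import cv2,pickle
s=state();print(s)
for n in("scene","top","wrist"):
    g=get_image(n);pickle.dump(g,open(f"pics/{n}0.pkl","wb"));cv2.imwrite(f"pics/{n}0.png",g["frame"]);print(n,g["camera_matrix"],g["k1"],g["view"],(g["depth"]>0).mean())
E
```

```text
pics
{'time': 0.0, 'joint_pos': array([-1.17065477e+00,  9.18463362e-02,  1.23185805e+00, -3.27259475e-05,
        1.81977875e+00, -5.67296436e-02]), 'dq': array([ 0.00071062,  0.0012906 , -0.00135195, -0.00023377,  0.00078232,
        0.00107244]), 'joint_torque': array([ 1.04276998e-03, -4.46439028e+01, -4.06448328e+01,  6.97997329e-02,
        2.93897011e-02, -1.57298828e-04]), 'ee_pos': array([ 0.26455275, -0.53822654,  0.22953007]), 'ee_rot': array([-9.28631362e-04,  9.74022326e-01,  2.26450027e-01, -1.77136216e-04]), 'ft_force': array([-0.50851735, -0.02205776, -1.07817392]), 'moment': array([0.00927637, 0.0268817 , 0.03314855]), 'finger_gap': 0.08741101155676409}
scene [[508.82199942   0.         323.97152464]
 [  0.         508.82199942 198.85611449]
 [  0.           0.           1.        ]] -0.13945047718805773 [[-0.66812549 -0.74382971  0.01804696  0.41025299]
 [ 0.50666506 -0.43706826  0.74314323 -0.31618289]
 [-0.54488425  0.5056567   0.66888897 -0.88157419]
 [ 0.          0.          0.          1.        ]] 0.99250390625
top [[450.11676327   0.         318.79359352]
 [  0.         450.11676327 211.06889475]
 [  0.           0.           1.        ]] -0.05111048067464704 [[ 0.00677539 -0.99972401  0.02249418  0.08750105]
 [ 0.99400022  0.00918895  0.10899143 -0.53580349]
 [-0.10916804  0.02162076  0.99378815 -1.04356606]
 [ 0.          0.          0.          1.        ]] 0.99590625
wrist [[316.74570549   0.         319.02336533]
 [  0.         316.74570549 198.48236648]
 [  0.           0.           1.        ]] 0.0015886630559383947 [[ 0.44156888 -0.89722574 -0.00170459 -0.59789783]
 [ 0.86273839  0.42511611 -0.27378599  0.03329896]
 [ 0.24637248  0.11942476  0.96178913 -0.38964384]
 [ 0.          0.          0.          1.        ]] 0.9961796875
```

View pics/scene0.png

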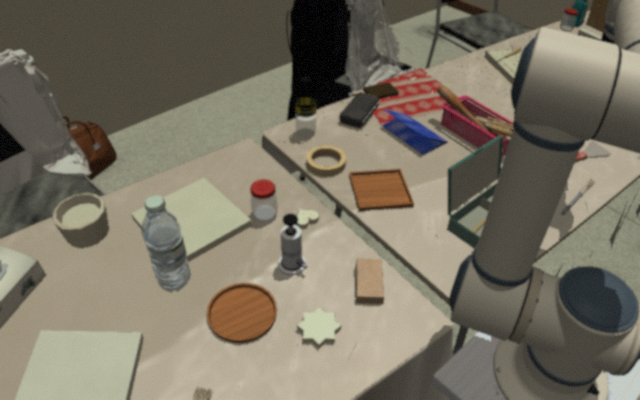

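View pics/top0.png

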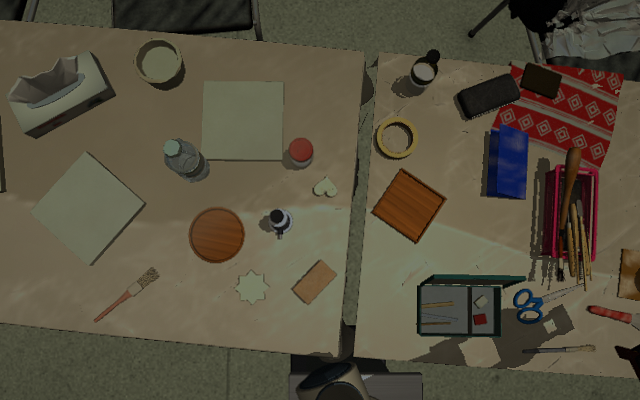

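The scene view shows the dispenser at about (291,245) and the round tray at (242,312). The square tray is at (381,189), across a gap. In the top view they are at (280,218), (217,234) and (408,205). Next I'll zoom in and take measurements.

```bash
cat > h.py <<'E'
import numpy as np,cv2,pickle
def ray(g,u,v):
    K=g["camera_matrix"];V=g["view"]
    p=cv2.undistortPoints(np.array([[[u,v]]],float),K,np.array([g["k1"],0,0,0,0.]))[0,0]
    R=V[:3,:3];c=-R.T@V[:3,3]
    d=R.T@np.array([p[0],-p[1],-1.])
    return c,d
def onz(g,u,v,z):
    c,d=ray(g,u,v);return c+d*(z-c[2])/d[2]
def dep(g,u,v):
    c,d=ray(g,u,v);return c+d*g["depth"][int(round(v)),int(round(u))]
def cloud(g):
    h,w=g["depth"].shape;uu,vv=np.meshgrid(np.arange(w),np.arange(h))
    p=cv2.undistortPoints(np.stack([uu,vv],-1).reshape(-1,1,2).astype(float),g["camera_matrix"],np.array([g["k1"],0,0,0,0.])).reshape(h,w,2)
    V=g["view"];R=V[:3,:3];c=-R.T@V[:3,3]
    return c+(np.dstack([p[...,0],-p[...,1],-np.ones((h,w))])*g["depth"][...,None])@R
def proj(g,P):
    V=g["view"];q=V[:3,:3]@np.array(P)+V[:3,3];x,y=q[0]/-q[2],-q[1]/-q[2];f=1+g["k1"]*(x*x+y*y);K=g["camera_matrix"]
    return K[0,0]*x*f+K[0,2],K[1,1]*y*f+K[1,2]
def load(n): return pickle.load(open(f"pics/{n}.pkl","rb"))
E
python3 - <<'E'
from h import *
t=load("top0");s=load("scene0")
C=cloud(t)
for n,u,v in[("round",217,234),("square",408,205),("plunger",281,214),("jar",300,150),("block",314,282),("star",252,287),("heart",324,187),("table",330,240),("tableR",430,260)]:
    print(n,C[v,u].round(3))
# colour masks for trays
hsv=cv2.cvtColor(t["frame"],cv2.COLOR_BGR2HSV);print(hsv[234,217],hsv[205,408],hsv[240,330])
m=cv2.inRange(hsv,(3,125,60),(18,255,200))
cs,_=cv2.findContours(m,cv2.RETR_EXTERNAL,cv2.CHAIN_APPROX_NONE)
for c in cs:
    if cv2.contourArea(c)>300:
        P=np.array([onz(t,*p[0].astype(float),.014)[:2] for p in cv2.convexHull(c)],np.float32)
        r=cv2.minAreaRect(P);print("tray",c.mean((0,1)).round(),r,cv2.minEnclosingCircle(P))
cr=t["frame"][170:300,200:460];cv2.imwrite("pics/topz.png",cv2.resize(cr,None,fx=3,fy=3,interpolation=cv2.INTER_CUBIC))
cr=s["frame"][190:300,230:350];cv2.imwrite("pics/scz.png",cv2.resize(cr,None,fx=5,fy=5,interpolation=cv2.INTER_CUBIC))
# elevated points near dispenser
S=cloud(s)
for nm,Q in(("top",C),("scene",S)):
    for zl,zh in((.015,.05),(.05,.09),(.09,.108),(.108,.15)):
        sel=(np.abs(Q[...,0]-C[214,281,0])<.06)&(np.abs(Q[...,1]-C[214,281,1])<.06)&(Q[...,2]>zl)&(Q[...,2]<zh)
        P=Q[sel];print(nm,zl,len(P),P.min(0).round(3) if len(P) else"",P.max(0).round(3) if len(P) else"")
E
```

```text
round [0.48  0.337 0.004]
square [ 0.554 -0.127  0.007]
plunger [0.516 0.175 0.137]
jar [0.669 0.137 0.086]
block [0.367 0.102 0.021]
star [0.355 0.248 0.019]
heart [0.595 0.079 0.018]
table [0.468 0.064 0.002]
tableR [ 0.421 -0.181  0.001]
[ 14 178  89] [ 13 212  84] [ 28  55 120]
tray [318. 278.] ((0.3758317828178406, 0.0949922651052475), (0.05129773169755936, 0.07580946385860443), 46.87925338745117) ((0.3753659427165985, 0.09251797199249268), 0.042197197675704956)
tray [630. 275.] ((0.38620468974113464, -0.6805210709571838), (0.05055008828639984, 0.12428776919841766), 86.49540710449219) ((0.3857004642486572, -0.685784101486206), 0.06507918983697891)
tray [216. 234.] ((0.4783676266670227, 0.3362645208835602), (0.1317785531282425, 0.13213413953781128), 0.5377212166786194) ((0.47832101583480835, 0.3370143473148346), 0.06725601106882095)
tray [409. 205.] ((0.5543631911277771, -0.12884201109409332), (0.1338466852903366, 0.13265635073184967), 55.567962646484375) ((0.5543258786201477, -0.12910142540931702), 0.09225773066282272)
tray [571. 177.] ((0.612890362739563, -0.5443638563156128), (0.0339810773730278, 0.23490439355373383), 80.10872650146484) ((0.6147094368934631, -0.5339319109916687), 0.11772650480270386)
tray [301. 149.] ((0.6893500089645386, 0.13733771443367004), (0.05518736317753792, 0.056380562484264374), 0.7045397162437439) ((0.6896618604660034, 0.13692207634449005), 0.029703715816140175)
top 0.015 66 [0.47  0.163 0.015] [0.529 0.201 0.044]
top 0.05 31 [0.49  0.164 0.052] [0.52  0.2   0.089]
top 0.09 129 [0.491 0.166 0.092] [0.531 0.206 0.104]
top 0.108 151 [0.496 0.171 0.131] [0.525 0.198 0.141]
scene 0.015 258 [0.466 0.166 0.015] [0.523 0.205 0.049]
scene 0.05 282 [0.488 0.167 0.05 ] [0.527 0.204 0.09 ]
scene 0.09 269 [0.489 0.165 0.09 ] [0.532 0.204 0.108]
scene 0.108 165 [0.497 0.169 0.109] [0.526 0.198 0.137]
```

View pics/wrist0.png

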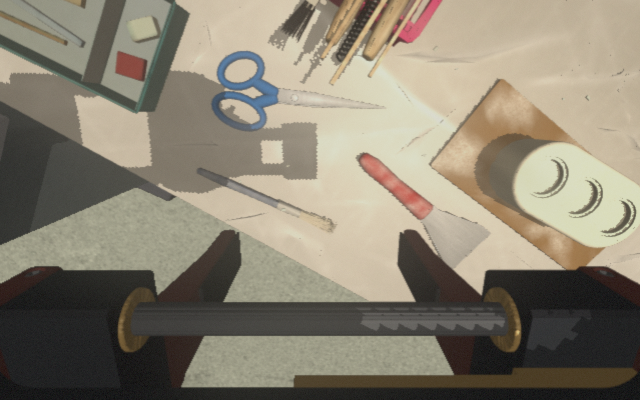

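View pics/scz.png

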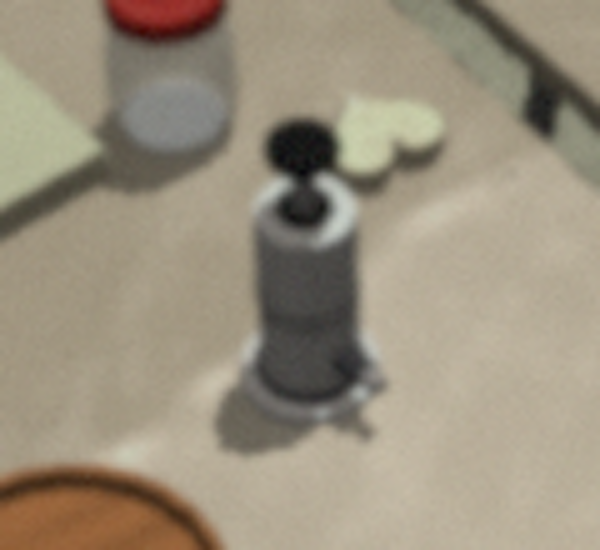

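Run:
```python
from h import *
for n in("top0","scene0"):
    g=load(n);Q=cloud(g)
    sel=(np.abs(Q[...,0]-.511)<.06)&(np.abs(Q[...,1]-.185)<.06)
    for zl,zh in((.02,.042),(.055,.09),(.094,.106),(.128,.145)):
        P=Q[sel&(Q[...,2]>zl)&(Q[...,2]<zh)]
        (c,r)=cv2.minEnclosingCircle(P[:,:2].astype(np.float32));print(n,zl,len(P),np.round(c,4),round(r,4),np.median(P[:,2]))
    P=Q[sel&(Q[...,2]>.015)&(Q[...,2]<.045)];d=P[:,:2]-[.511,.185];k=np.hypot(*d.T)>.030
    print("spout",P[k].round(3)[:12])
```

```text
top0 0.02 56 [0.4913 0.1748] 0.0238 0.032252185299909364
top0 0.055 28 [0.5066 0.1828] 0.0202 0.06818436054753163
top0 0.094 125 [0.5114 0.1854] 0.0208 0.10017064312719837
top0 0.128 151 [0.5113 0.1853] 0.0149 0.1366977755904708
spout [[0.482 0.178 0.034]
 [0.48  0.19  0.029]
 [0.479 0.187 0.035]
 [0.479 0.185 0.036]
 [0.48  0.183 0.03 ]
 [0.479 0.18  0.035]
 [0.48  0.178 0.032]
 [0.477 0.185 0.033]
 [0.477 0.183 0.032]
 [0.477 0.181 0.03 ]
 [0.475 0.185 0.032]
 [0.475 0.183 0.029]]
scene0 0.02 187 [0.4944 0.1907] 0.0293 0.03085581663461734
scene0 0.055 248 [0.5086 0.1849] 0.0218 0.07149469280715198
scene0 0.094 234 [0.5106 0.1841] 0.0221 0.09911672765507462
scene0 0.128 147 [0.5117 0.1843] 0.016 0.1348018577610035
spout [[0.481 0.177 0.032]
 [0.48  0.181 0.032]
 [0.48  0.179 0.031]
 [0.477 0.178 0.033]
 [0.479 0.187 0.035]
 [0.48  0.184 0.032]
 [0.479 0.182 0.031]
 [0.478 0.18  0.03 ]
 [0.477 0.179 0.03 ]
 [0.479 0.187 0.031]
 [0.478 0.185 0.031]
 [0.478 0.183 0.029]]
```

View pics/topz.png

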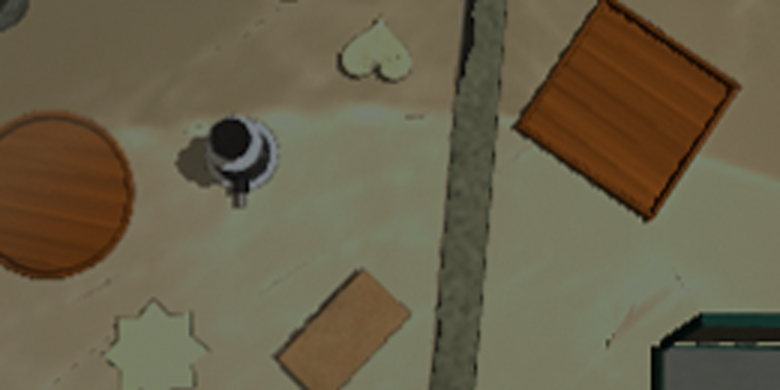

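The dispenser axis is at (0.511, 0.185), from both views and agreeing to about 1 mm. The plunger top is near z 0.136. The round tray is at (0.478, 0.337) and the square tray at (0.554, -0.129). Next I'll check for tall obstacles, then go above the plunger.

```bash
python3 - <<'E'
from h import *
C=cloud(load("top0"))
for x0,y0 in((.478,.337),(.554,-.129),(.511,.185)):
    d=np.hypot(C[...,0]-x0,C[...,1]-y0)
    for zl in(.03,.1,.14):
        k=(d<.22)&(C[...,2]>zl)
        P=C[k];a=np.degrees(np.arctan2(P[:,1]-y0,P[:,0]-x0));
        h=sorted(set((np.round(a/20)*20).astype(int)))
        print(x0,y0,zl,[(b,round(d[k][np.round(a/20)*20==b].min(),3),round(P[np.round(a/20)*20==b][:,2].max(),3)) for b in h])
k=(C[...,2]>.2)&(C[...,0]>.2)&(C[...,0]<.8)&(abs(C[...,1])<.7);print(k.sum(),C[k].min(0) if k.any() else"",C[k].max(0) if k.any() else "")
E
cat > r.py <<'E'
from bench import *
from h import *
def q(a): return [0,np.cos(a/2),np.sin(a/2),0]
E
python3 - <<'E'
from r import *
close()
a=.347+np.pi/2
move_to([.511,.185,.20],q(a))
s=state();print(s['time'],s['ee_pos'],s['ee_rot'],s['joint_pos'],s['finger_gap'],s['ft_force'])
move_l([.511,.185,.160],speed=.1)
F=[]
for i in range(8):
    hold(.05);F.append(state()['ft_force'])
print(state()['time'],state()['ee_pos'],np.mean(F,0),np.std(F,0))
g=get_image("scene");pickle.dump(g,open("pics/scene1.pkl","wb"));cv2.imwrite("pics/scene1.png",cv2.resize(g["frame"][130:330,200:400],None,fx=3,fy=3,interpolation=cv2.INTER_CUBIC))
E
```

```text
0.478 0.337 0.03 [(np.int64(-100), np.float64(0.152), np.float64(0.034)), (np.int64(-80), np.float64(0.135), np.float64(0.141)), (np.int64(-20), np.float64(0.219), np.float64(0.03)), (np.int64(0), np.float64(0.145), np.float64(0.172)), (np.int64(20), np.float64(0.135), np.float64(0.221)), (np.int64(40), np.float64(0.152), np.float64(0.164))]
0.478 0.337 0.1 [(np.int64(-80), np.float64(0.136), np.float64(0.141)), (np.int64(0), np.float64(0.145), np.float64(0.172)), (np.int64(20), np.float64(0.136), np.float64(0.221)), (np.int64(40), np.float64(0.154), np.float64(0.164))]
0.478 0.337 0.14 [(np.int64(-80), np.float64(0.153), np.float64(0.141)), (np.int64(0), np.float64(0.146), np.float64(0.172)), (np.int64(20), np.float64(0.136), np.float64(0.221)), (np.int64(40), np.float64(0.155), np.float64(0.164))]
0.554 -0.129 0.03 [(np.int64(-180), np.float64(0.163), np.float64(0.168)), (np.int64(-160), np.float64(0.165), np.float64(0.17)), (np.int64(-140), np.float64(0.19), np.float64(0.171)), (np.int64(-80), np.float64(0.2), np.float64(0.06)), (np.int64(-60), np.float64(0.217), np.float64(0.058)
[... 2582 characters left out ...]
139))]
0.511 0.185 0.14 [(np.int64(-180), np.float64(0.015), np.float64(0.14)), (np.int64(-140), np.float64(0.012), np.float64(1.094)), (np.int64(60), np.float64(0.208), np.float64(0.172)), (np.int64(80), np.float64(0.002), np.float64(0.141))]
1792 [ 0.20007747 -0.49626671  0.20010494] [0.65694011 0.41281823 1.0935133 ]
4.1917 [0.51129155 0.18430107 0.20000463] [ 8.48339069e-05  5.74953708e-01  8.18185934e-01 -6.19738571e-05] [ 2.83497385e-01 -6.52056707e-02  1.44243951e+00 -2.13912119e-04
  1.76434960e+00 -6.22449432e-02] 0.0006708082643364169 [-0.52362364  0.63773289  0.17267161]
5.1417 [0.51112241 0.1850596  0.1604047 ] [0.39091606 0.16214127 0.01534508] [0.36467093 0.38154824 0.50584964]
```

View pics/scene1.png

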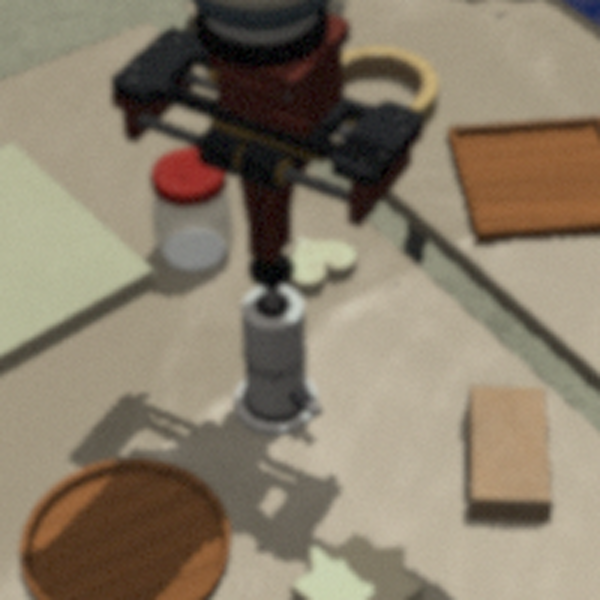

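The shut fingertips are centred over the black plate, at about (272,268) in the crop. Force noise is about 0.5 N. Now I'll press in small steps with force checks.

Run:
```python
from r import *
def fz(n=4):
    v=[]
    for i in range(n): hold(.01); v.append(state()['ft_force'][2])
    return float(np.mean(v))
b=fz(8);print("bias",b)
move_l([.511,.185,.150],speed=.05)
z=.150;t0=state()['time'];log=[]
while True:
    fine=z<.1215
    z-=.0004 if fine else .0008
    move_l([.511,.185,z],speed=.012)
    f=fz()-b
    s=state();log.append((round(s['time'],2),round((s['ee_pos'][2]-.008)*1000,2),round(f,1)))
    if f>6:
        f=fz(8)-b;log.append(("chk",round(f,1)))
        if f>6.5: break
    if z<.1165: break
for l in log: print(*l,end=" | ")
```

```text
bias 0.29266246947634655
5.89 141.35 -0.2 | 6.17 140.39 0.1 | 6.46 139.51 0.1 | 6.74 138.74 -0.2 | 7.03 137.96 -0.6 | 7.31 137.14 0.0 | 7.59 136.49 0.3 | 7.88 135.72 1.2 | 8.16 134.79 1.2 | 8.44 133.92 1.0 | 8.72 133.1 1.0 | 9.01 132.34 1.1 | 9.29 131.51 1.0 | 9.57 130.72 0.6 | 9.86 129.86 1.6 | 10.14 129.1 0.7 | 10.43 128.3 1.2 | 10.71 127.52 1.5 | 10.99 126.89 2.4 | 11.28 126.19 3.5 | 11.56 125.41 4.7 | 11.84 124.68 4.9 | 12.12 124.06 5.2 | 12.41 123.45 6.6 | chk 6.3 | 12.76 122.9 7.5 | chk 7.6 |
```

The resistance is about 1 N until the tip is near 127 mm, then it climbs steadily to 7.6 N at 123 mm. That is 17 mm of travel, well short of home at 110 mm, so the plunger is tight. I'll stop, retreat and grip the barrel.

Run:
```python
from r import *
move_l([.511,.185,.165],speed=.08)
gripper_open()
g=get_image("top");C=cloud(g)
sel=(np.abs(C[...,0]-.511)<.05)&(np.abs(C[...,1]-.185)<.05)
w=get_image("scene");S=cloud(w);sel=(np.abs(S[...,0]-.511)<.045)&(np.abs(S[...,1]-.185)<.045)
P=S[sel&(S[...,2]>.055)&(S[...,2]<.106)];print(cv2.minEnclosingCircle(P[:,:2].astype(np.float32)),state()['time'],state()['finger_gap'])
cv2.imwrite("pics/scene2.png",cv2.resize(w["frame"][130:330,200:400],None,fx=3,fy=3,interpolation=cv2.INTER_CUBIC))
```

```text
((0.5090248584747314, 0.18399615585803986), 0.02147839032113552) 14.8917 0.0878856893238542
```

View pics/scene2.png

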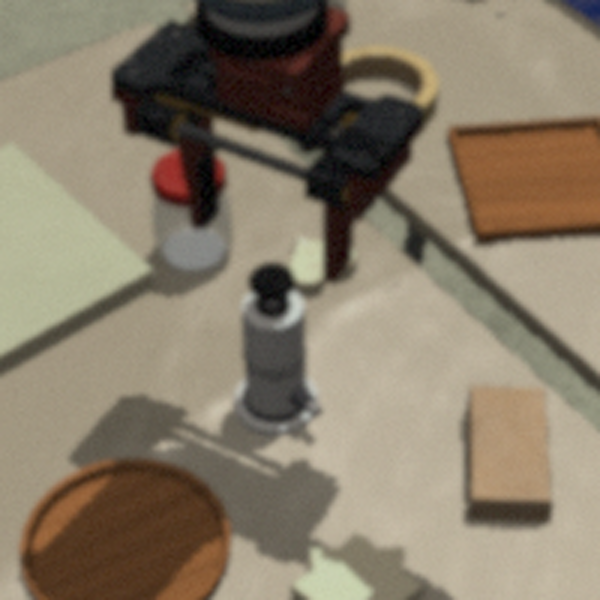

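The dispenser still stands at the same spot, around (273,370) in the crop. The plate is lower now and the fingers are open either side of it.

Run:
```python
from r import *
move_l([.511,.185,.070],speed=.12)
b=state();print(b['time'],b['ee_pos'],b['ft_force'])
close();s=state();print(s['time'],s['finger_gap'],s['ft_force'],s['ee_pos'])
move_l([.511,.185,.20],speed=.12)
s=state();print(s['time'],s['finger_gap'],s['ft_force'])
a=np.arctan2(-.129,.554)+np.pi/2
move_to([.554,-.129,.17],q(a))
s=state();print(s['time'],s['finger_gap'],s['ft_force'],s['ee_pos'])
w=get_image("scene");cv2.imwrite("pics/scene3.png",w["frame"][0:300,200:600])
```

```text
15.8333 [0.5115226  0.1851538  0.07101312] [-0.29303908  0.02298698 -0.59874726]
16.6083 0.0417827519532295 [2.17286096 1.32091317 0.063749  ] [0.51136809 0.18514111 0.07012999]
17.8417 0.042088036187163114 [ 0.59185569 -0.01438879 -5.77249333]
19.05 0.04191984516313272 [ 0.14615495 -0.23071383 -5.29353922] [ 0.55419483 -0.12783632  0.17007515]
```

View pics/scene3.png

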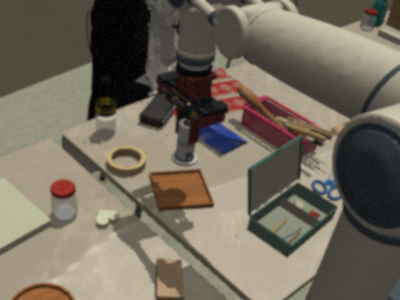

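The gripper is holding the dispenser above the square tray, gap 42 mm with the weight showing. I'll lower it until it touches.

Run:
```python
from r import *
move_l([.554,-.129,.081],speed=.1); hold(.2)
def fz(n=5):
    v=[]
    for i in range(n): hold(.02); v.append(state()['ft_force'][2])
    return float(np.mean(v))
b=fz();z=.081
while z>.071:
    z-=.0007;move_l([.554,-.129,z],speed=.015);f=fz()-b
    print(round(z,4),round(f,1),end=" | ")
    if f>3.5:break
s=state();print(s['time'],s['ee_pos'],s['ft_force'])
gripper_open();hold(.3)
move_l([.554,-.129,.22],speed=.15)
a=.2
move_to([.40,.0,.30],q(np.pi/2))
s=state();print(s['time'],s['finger_gap'],s['ft_force'])
import pickle
for n in("scene","top"):
    g=get_image(n);pickle.dump(g,open(f"pics/{n}4.pkl","wb"))
    cv2.imwrite(f"pics/{n}4.png",g["frame"])
    Q=cloud(g);d=np.hypot(Q[...,0]-.554,Q[...,1]+.129)<.06
    for zl,zh in((.055,.109),(.109,.14)):
        P=Q[d&(Q[...,2]>zl)&(Q[...,2]<zh)];print(n,len(P),cv2.minEnclosingCircle(P[:,:2].astype(np.float32)) if len(P) else"",P[:,2].max() if len(P) else "")
```

```text
0.0803 -0.2 | 0.0796 -0.2 | 0.0789 -0.3 | 0.0782 -0.2 | 0.0775 -0.2 | 0.0768 -0.0 | 0.0761 -0.2 | 0.0754 0.1 | 0.0747 3.1 | 0.074 10.2 | 23.7583 [ 0.55422053 -0.12905734  0.07506732] [-2.32908292  1.26933172  4.76550114]
26.9083 0.08793664897864935 [-0.02922409  0.18142463 -0.1906222 ]
scene 410 ((0.5512910485267639, -0.12805870175361633), 0.022951215505599976) 0.10816814178355416
scene 108 ((0.5523233413696289, -0.12957069277763367), 0.01691039837896824) 0.1314744311662155
top 213 ((0.5525109767913818, -0.12924917042255402), 0.021401861682534218) 0.10894424636188949
top 158 ((0.5515301823616028, -0.1256953924894333), 0.018777990713715553) 0.13933764045774388
```

View pics/scene4.png

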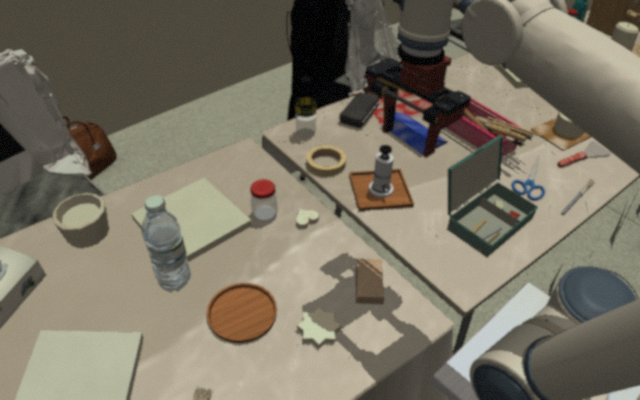

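View pics/top4.png

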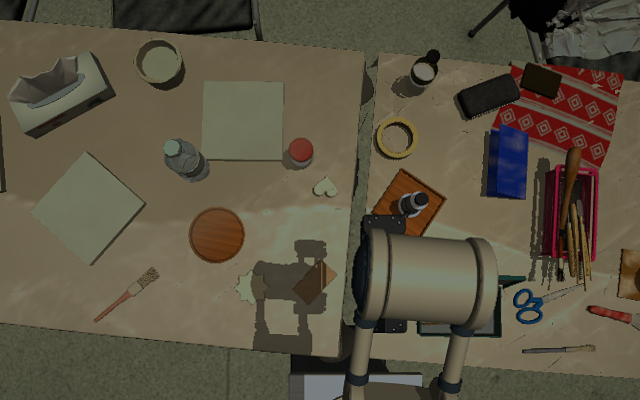

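The dispenser stands upright in the middle of the square tray, at about (383,172) in the scene view and (413,204) in the top view. The other things are where they were and the gripper is clear.

Run:
```python
from bench import *
job_done();print(state()['time'])
```

```text
the job is handed in; nothing more can be done
the job is handed in; nothing more can be done
```

The dispenser is tight, so it went into the square tray, and the job is handed in. I pressed the plunger slowly with shut fingers. The force stayed near 1 N, then climbed steadily from about 13 mm of travel. I stopped at about 17 mm and 7.6 N, well short of home at 30 mm, and did not force it further.

**Last checks:**
- **Position:** both cameras show the dispenser upright, within about 3 mm of the tray centre.
- **Release:** the gripper is open and clear, with almost no force on the wrist, and the arm clock read about 27 s after the retreat.
- **Other things:** by eye in the pictures, the other objects look unmoved. I did not re-measure their positions.

**Disagreements:**
- **Free-run force:** it read about 1 N, not the stated 2 to 3 N, but the climb was clear all the same.
- **Set-down force:** the last step down pushed with about 10 N through the barrel grip, more than the 3.5 N I was aiming for.

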